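# Roll the vice's knurled wheel to the gauge mark

## Robot

A 7-joint arm with a two-finger parallel gripper is mounted at the origin on a cart in front of the work surface, level with it; the furniture and walls round the work are solid. World frame = base frame: x ahead of the robot, y to its left, z up, the work surface at z = 0. Lengths are in m, angles in rad, forces in N, time in s.
With the tool pointing down it reaches from about 0.425 to 0.875 m from the base axis. Payload 4.7 kg.
Tool frame: the origin (TCP) lies at the centre of the arm's flange, where the gripper is bolted on; the fingertips stand 182 mm ahead of it and the grasp point (between the pads) lies 164 mm ahead of it; x points along the fingers, y is the direction in which the jaws open and shut, and the axes are right-handed (so a half turn about x gives the same grasp; the last joint's range is limited). The gripper opens to 87 mm and grips with 3 to 60 N. Pads are 19 mm wide; open, the fingers measure 117 mm over their backs; the gripper's body (75 mm by 190 mm) begins 51 mm behind the grasp point.
Start: joints at [1.317, 0.321, -0.07, 1.45, 0.023, 1.371, -0.057], TCP at [0.172, -0.627, 0.405] pointing down, gripper open.
Joint ranges: [-2.86, 2.86], [-0.3, 2.09], [-1.38, 1.24], [0.06, 2.45], [-1.56, 4.7], [0.09, 2.05], [-2.69, 2.69]. Speed limits (rad/s): [2.57, 2.57, 3.14, 3.14, 3.14, 3.14, 3.14].

## Interface

Orientations are given as a rotation vector (axis times angle).
In Python, from bench import ctrl gives the robot as it stands.
- The arm moves only by the shell command python3 -m crank 'ROWS' [FORCE]. ROWS is JSON, one flat list of numbers, 7 for each row, row after row: the shift along the tool's x, y, z in mm, then the turn, a rotation vector about the tool's x, y, z in rad, then the finger opening in mm, from 0 to 87. A call has exactly 5 rows; each row shifts and turns the commanded pose from where the row before left it, along the tool's axes as they then stand; what a row does not reach is not made up. A row lasts 1/8 s, in which the tool goes at most 62.5 mm and 10.7 degrees, less where a joint would pass 70% of its speed; a pose out of reach is approached as far as the arm can. A call with a gripper value outside its range is refused whole. The fingers move at their own pace and stop on an object; FORCE is the grip in N (left out, the last holds). Time passes only in rows, so rows that do not move let the fingers close, or fill a call up. It gives the time, the measured TCP pose, the force and the opening at its end, in the units of the state.
- ctrl.get_state(): the state, without advancing time (a new reading comes with each control period).
- ctrl.get_image(name): name is "scene" or "top" or "wrist"; returns the picture (420x560x3 uint8, red, green, blue); there is no depth.
- ctrl.camera_params(name): a dict with "K" (3x3 intrinsics, pixels), "k1" (the pictures are not rectified: a ray, as slopes to the right and down, at radius r is drawn at 1 + k1 r^2 times it, then the intrinsics apply), "world_to_cam" (4x4, takes a point from world to camera coordinates); the wrist camera has in their place "hand_eye" (4x4, takes a point from camera to tool coordinates, whose origin is the TCP and whose axes are the tool frame's). Camera axes: x right, y down, z forward; pixel columns grow to the right and rows downward; lengths in m; the calibration is good to about 2 mm. A picture is of the moment at which its call begins: read the wrist's pose just before it. camera_params takes no time and is no camera call.
- ctrl.close_job(): hands the job in, once; it reports no verdict.
Trained networks look in the newest picture that a camera, given by its name, has taken for a name from the list of things; names that differ only in an ending like _2 or _b are one class to them, and where a whole thing is asked for, a point or a joint stands for the part that bears it (a point fixed in the world has none). Each returns a list of dicts, best first, with "confidence" (0 to 1); they miss things now and then, are a little off and sometimes report something else, mostly with a low value. They report only what shows in the picture. A call takes as long as a camera call.
- ctrl.regions_of(camera, target): "region" (420x560 bool, what is visible of it) and "at" ([column, row] in pixels, amid what is visible of it).
- ctrl.mark_of(camera, target): "at" ([column, row] in pixels: a listed point, or the origin of a listed thing).
The state is a dict: "time": time; "joint_positions": joint angles; "qd": joint speeds; "joint_torque": joint torques, N m; "position": TCP position; "tool_rot": TCP orientation; "ft_force": force on the tool from outside, world axes, zero at the start; "torque": the same for the moment, N m; "grip_width": opening from 0.0 (shut) to 1.0 (fully open).
Only numpy, scipy, OpenCV 4.12 (cv2) and the standard library are available. Lean on these libraries where they do the work, as an engineer would, in place of code of your own. Each camera call takes 0.05 s, during which the arm holds its last target.

## Task

Set the small grey pottery-joining vice for the next joint: with a fingertip, roll its knurled brass wheel to the left so that the gap between the cork-faced jaws closes until the black pointer on the moving jaw stands in line with the red mark on the scale. Move the jaw only through the wheel, without touching it, leave the red mark where it is set and do not move or pick up the sherds lying about; finish with the hand clear.

Things in the scene. Friction and masses are not known exactly. Their poses are not given: they have to be found in the camera images.
- vice: Small vice fixed on the desk: grey base plate 130 (x) x 256 (y) x 12 mm with the wheel between two grey cheek plates at its right end and an aluminium fixed jaw at its left end. Origin on the desk, near the middle of the base; its x axis points away from the robot, y to the left along the jaw travel (turned up to 0.35 rad about the vertical), z up. The whole vice is under 80 mm high.
- wheel_crown (a point): Highest point of the knurled brass wheel at rest, a point fixed on the vice (does not turn), 78 mm above the desk, axes as the vice's. A fingertip pressed on it with 4 to 20 N and dragged along the vice's y carries the rim along without slipping.
- wheel_axle (a point): Centre of the wheel at rest, fixed on the vice, 30 mm below the crown. The wheel has radius 30 mm, is 22 mm wide, and turns about a level axle along the vice's x. The grey cheeks beside it, 35 mm apart over their outsides, reach up to 15 mm below the crown.
- wheel (a joint): Turning angle of the wheel (rad), 0 at the start, stays where it is left; grows as its top rolls to the vice's +y (left) and may reach 6.2. Each rad (30 mm of rim) moves the jaw 8 mm to the left, rolling back opens it by as much. Not blocked at the mark: it can be overshot and rolled back.
- jaw: Moving jaw, an aluminium plate 66 x 14 x 50 mm with a cork face towards the fixed jaw, sliding along the vice's y on two steel rods, top 66 mm above the desk; geared to the wheel. Origin at the centre of its underside; at the start 106 mm to the left (vice +y) of the wheel's axle. Not to be touched.
- pointer (a point): Tip of the black pointer that sticks out of the moving jaw towards the robot over the white scale, 22 mm above the desk; axes as the vice's. Moves with the jaw.
- mark (a point): Middle of the far end of the red gauge tab on the white scale at the vice's near edge; tab 5 mm wide along the vice's y, top 20 mm above the desk; axes as the vice's. The pointer starts 18 to 40 mm to the right (vice -y) of it, and is set when level with it along the vice's y (within 3 mm).
- sherd_m4: loose light pottery fragment, 97x94x23 mm, on the near left; bystander
- sherd_b2: loose light pottery fragment, 96x84x17 mm, on the near right; bystander
- sherd_m3: loose dark grey pottery fragment, 99x89x19 mm, to the right; bystander
- sherd_b3: loose light pottery fragment, 71x68x17 mm, on the far right; bystander
- sherd_b1: loose light pottery fragment, 106x105x20 mm, to the left; bystander

How it is judged:
By the outcome, as a careful person would: the job done as asked, in the order asked, and still so for the second after the job is handed in, with the robot touching nothing.
It also fails if it takes over 51 s, if anything falls off the work surface, if the arm or the gripper's body presses on something with over 40 N, if the wrist force passes 120 N, or if a joint passes its speed limit or range.

## Working session

There is one attempt and no reset: what is moved stays moved. The work goes in short steps, Python scripts to look and compute and a shell command to move; the robot and the scene stay as the last step left them, time stands still between calls to the robot, and variables do not carry over. Pictures are saved under pics/ and viewed, and the job is handed in when it is done.

```bash
ls; mkdir -p pics; python3 - <<'E'
from bench import ctrl
import cv2
s=ctrl.get_state()
for k,v in s.items(): print(k,v)
for c in("scene","top"):
    im=ctrl.get_image(c); cv2.imwrite(f"pics/{c}0.png",im[:,:,::-1]); print(c,ctrl.camera_params(c))
    for n in("wheel_crown","wheel_axle","pointer","mark","vice","jaw"):
        print(n,[(r["at"],round(r["confidence"],2)) for r in ctrl.mark_of(c,n)][:3])
print(ctrl.camera_params("wrist"))
E
```

```text
pics
time 0.0
joint_positions [ 1.31712827  0.32181072 -0.070076    1.45167899  0.02258688  1.37076535
 -0.05689927]
qd [-0.00025538  0.0010734   0.00104565 -0.0021921  -0.00176361  0.00165393
  0.00054089]
joint_torque [-4.25016433e-04 -4.91282451e+01 -4.04550070e-01 -3.12525773e+01
 -6.40596240e-02  4.38896427e-02  1.75153496e-04]
position [ 0.17188977 -0.62664934  0.40366707]
tool_rot [ 2.07878186  0.28199546 -2.07948752]
ft_force [-0.12803161 -0.54277397  0.3297905 ]
torque [-0.03260469  0.01964459 -0.0424039 ]
grip_width 1.0009148318736625
scene {'K': array([[438.49625453,   0.        , 280.0336233 ],
       [  0.        , 438.49625453, 211.71502155],
       [  0.        ,   0.        ,   1.        ]]), 'k1': 0.00385619414172618, 'world_to_cam': array([[-0.73222699, -0.68085179,  0.01686659,  0.38475092],
       [-0.51860814,  0.54134605, -0.66180817,  0.31957786],
       [ 0.44146262, -0.49334095, -0.74948347,  0.84116928],
       [ 0.        ,  0.        ,  0.        ,  1.        ]])}
wheel_crown [([268.7, 195.6], 0.76), ([155.4, 314.0], 0.72), ([266.9, 203.0], 0.29)]
wheel_ax
[... 643 characters left out ...]
298.3, 192.9], 0.73)]
wheel_axle [([295.7, 197.1], 0.87)]
pointer [([265.4, 229.0], 0.73)]
mark []
vice [([267.2, 204.3], 0.89)]
jaw [([258.8, 212.0], 0.67)]
{'K': array([[355.87918462,   0.        , 281.18737175],
       [  0.        , 355.87918462, 208.83897532],
       [  0.        ,   0.        ,   1.        ]]), 'k1': -0.07893993826288936, 'hand_eye': array([[-1.04812397e-04, -2.47246173e-01,  9.68952692e-01,
         2.05568909e-02],
       [ 9.99999990e-01,  6.33694255e-05,  1.24340688e-04,
        -4.02362258e-04],
       [-9.21447346e-05,  9.68952696e-01,  2.47246163e-01,
        -6.67199422e-02],
       [ 0.00000000e+00,  0.00000000e+00,  0.00000000e+00,
         1.00000000e+00]])}
```

View pictures.

```bash
python3 - <<'E'
import cv2
a=cv2.imread("pics/top0.png"); cv2.imwrite("pics/topz.png",cv2.resize(a[130:290,180:390],None,fx=3.7,fy=3.7,interpolation=cv2.INTER_CUBIC))
a=cv2.imread("pics/scene0.png"); cv2.imwrite("pics/scenez.png",cv2.resize(a[140:330,130:360],None,fx=3.1,fy=3.1,interpolation=cv2.INTER_CUBIC))
E
```

```text
(no output)
```

View pics/top0.png

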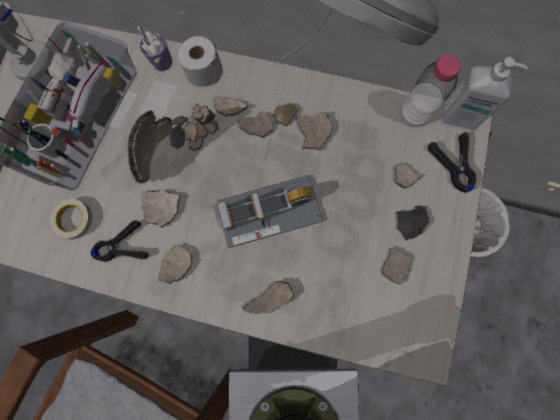

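View pics/topz.png

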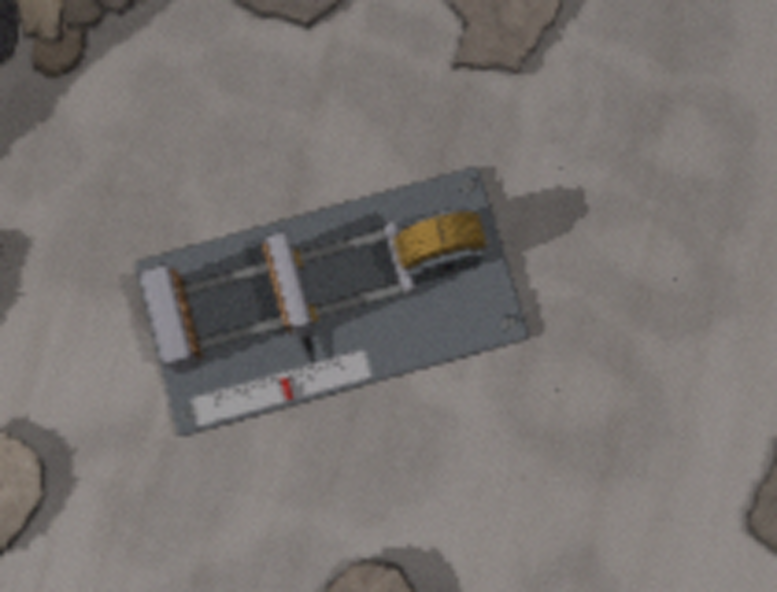

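View pics/scenez.png

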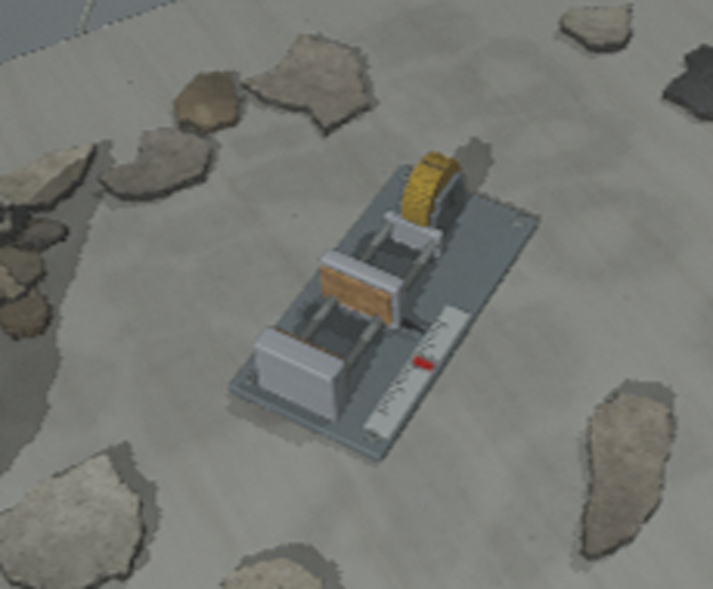

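```bash
cat > h.py <<'E'
import numpy as np, cv2
from bench import ctrl
from scipy.spatial.transform import Rotation as R
def ray(cam,px,T=None):
    p=ctrl.camera_params(cam);K=p["K"];k=p["k1"]
    u=np.array([(px[0]-K[0,2])/K[0,0],(px[1]-K[1,2])/K[1,1]])
    x=u.copy()
    for _ in range(20): x=u/(1+k*(x@x))
    if T is None: T=np.linalg.inv(p["world_to_cam"])
    return T[:3,3],T[:3,:3]@np.array([x[0],x[1],1])
def onz(cam,px,z,T=None):
    o,d=ray(cam,px,T); return o+d*(z-o[2])/d[2]
def wristT(s):
    T=np.eye(4);T[:3,:3]=R.from_rotvec(s["tool_rot"]).as_matrix();T[:3,3]=s["position"]
    return T@ctrl.camera_params("wrist")["hand_eye"]
E
python3 - <<'E'
from h import *
np.set_printoptions(precision=4,suppress=True)
z=lambda x,y:(180+(x+.5)/3.7-.5,130+(y+.5)/3.7-.5)
c=[onz("top",z(*p),.012) for p in((137,262),(487,168),(537,335),(180,437))]
print(np.array(c)); 
for a,b in((0,1),(3,2),(1,2),(0,3)):
    d=c[a]-c[b]; print(np.linalg.norm(d), np.arctan2(d[1],d[0]))
print("centre",np.mean(c,0))
print("ptr",onz("top",z(311,357),.022),"mark",onz("top",z(285,378),.02))
print("crown top",onz("top",(298.3,192.9),.078),"axle",onz("top",(295.7,197.1),.048))
print("crown sc",onz("scene",(268.7,195.6),.078),"axle",onz("scene",(267.2,200.6),.048))
print("ptr sc",onz("scene",(264.5,248),.022),"mark",onz("scene",(266,257),.02))
s=ctrl.get_state();print(R.from_rotvec(s["tool_rot"]).as_matrix())
E
```

```text
[[ 0.5834  0.1953  0.012 ]
 [ 0.6478 -0.0554  0.012 ]
 [ 0.5259 -0.0871  0.012 ]
 [ 0.4582  0.1629  0.012 ]]
0.2588038496353213 1.8221210748931185
0.25900513689623955 1.835481486560259
0.12586461373012514 0.25445556181120954
0.12932448936896196 0.2529940900580859
centre [0.5538 0.0539 0.012 ]
ptr [0.5115 0.0706 0.022 ] mark [0.4973 0.0889 0.02  ]
crown top [ 0.584  -0.0187  0.078 ] axle [ 0.5803 -0.0125  0.048 ]
crown sc [ 0.5766 -0.0135  0.078 ] axle [ 0.5874 -0.0192  0.048 ]
ptr sc [0.5051 0.075  0.022 ] mark [0.486  0.0898 0.02  ]
[[-0.      0.2646 -0.9644]
 [-0.0002 -0.9644 -0.2646]
 [-1.      0.0002  0.0001]]
```

```bash
python3 -m crank '[3,-32,-37,0,0,0,0, 3,-32,-37,0,0,0,0, 3,-32,-37,0,0,0,0, 3,-32,-37,0,0,0,0, 3,-32,-37,0,0,0,0]' 20
python3 -m crank '[5,-32,-37,0,0,0,0, 5,-32,-37,0,0,0,0, 5,-32,-37,0,0,0,0, 5,-32,-37,0,0,0,0, 5,-32,-37,0,0,0,0]'
```

```text
time: 1.32
position: [0.3088, -0.4221, 0.3899]
tool_rot: [2.078, 0.279, -2.078]
ft_force: [1.5, -0.2, 0.4]
grip_width: 0.516
time: 1.95
position: [0.4448, -0.2189, 0.365]
tool_rot: [2.079, 0.279, -2.077]
ft_force: [0.6, 0.2, -0.4]
grip_width: 0.02
```

```bash
python3 -m crank '[9,-32,-37,0.012,0,0,0, 9,-32,-37,0,0,0,0, 9,-32,-37,0,0,0,0, 9,-32,-37,0,0,0,0, 8,-32,-37,0,0,0,0]'
python3 - <<'E'
from h import *
np.set_printoptions(precision=4,suppress=True)
s=ctrl.get_state(); T=wristT(s); im=ctrl.get_image("wrist"); cv2.imwrite("pics/w1.png",im[:,:,::-1])
print(s["position"],R.from_rotvec(s["tool_rot"]).as_matrix(),s["ft_force"])
for n,z in(("wheel_crown",.078),("wheel_axle",.048),("pointer",.022),("mark",.02)):
  for r in ctrl.mark_of("wrist",n)[:2]: print(n,r["at"],r["confidence"],onz("wrist",r["at"],z,T))
E
```

```text
time: 2.58
position: [0.5829, -0.0173, 0.3207]
tool_rot: [2.086, 0.267, -2.085]
ft_force: [0.0, -0.3, 1.2]
grip_width: 0.009
[ 0.5829 -0.0173  0.3207] [[ 0.0006  0.2525 -0.9676]
 [-0.0004 -0.9676 -0.2525]
 [-1.      0.0006 -0.0004]] [ 0.015  -0.3155  1.2281]
wheel_crown [284.1, 221.7] 0.6 [ 0.5848 -0.0185  0.078 ]
wheel_axle [286.7, 211.3] 0.58 [ 0.5845 -0.0208  0.048 ]
pointer [460.5, 411.6] 0.47 [ 0.4212 -0.2453  0.022 ]
```

View pics/w1.png

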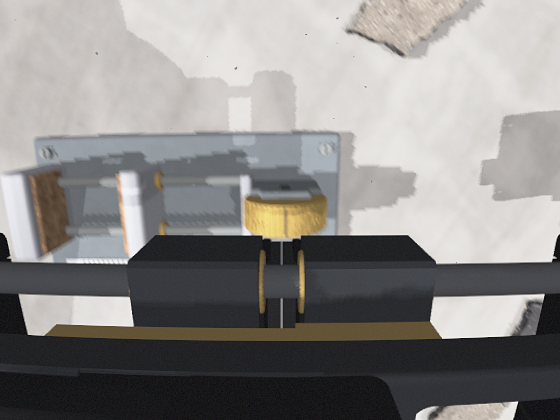

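```bash
python3 -m crank '[15,3,-1,0,0,0,0, 15,3,0,0,0,0,0, 13,3,0,0,0,0,0, 9,0,0,0,0,0,0, 0,0,0,0,0,0,0]'
python3 -m crank '[2,0,0,0,0,0,0, 2,0,0,0,0,0,0, 1,0,0,0,0,0,0, 1,0,0,0,0,0,0, 0,0,0,0,0,0,0]'
```

```text
time: 3.45
position: [0.585, -0.0269, 0.2677]
tool_rot: [2.084, 0.269, -2.087]
ft_force: [-0.7, 0.1, 0.1]
grip_width: 0.005
time: 4.08
position: [0.5853, -0.0269, 0.2627]
tool_rot: [2.085, 0.268, -2.085]
ft_force: [-0.4, 0.3, 0.3]
grip_width: 0.011
```

```bash
python3 -m crank '[1,0,0,0,0,0,0, 1,0,0,0,0,0,0, 0.5,0,0,0,0,0,0, 0,0,0,0,0,0,0, 0,0,0,0,0,0,0]'
```

```text
time: 4.7
position: [0.5854, -0.0269, 0.2605]
tool_rot: [2.085, 0.268, -2.085]
ft_force: [-1.2, 0.4, 3.5]
grip_width: 0.008
```

```bash
python3 -m crank '[0.5,0,0,0,0,0,0, 0.5,0,0,0,0,0,0, 0,0,0,0,0,0,0, 0,0,0,0,0,0,0, 0,0,0,0,0,0,0]'
```

```text
time: 5.32
position: [0.5855, -0.0268, 0.2604]
tool_rot: [2.085, 0.267, -2.085]
ft_force: [-3.7, 0.3, 8.8]
grip_width: 0.012
```

```bash
python3 -m crank '[0.5,0,0,0,0,0,0, 0,-4,0,0,0,0,0, 0,-4,0,0,0,0,0, 0,-4,0,0,0,0,0, 0,0,0,0,0,0,0]'
python3 - <<'E'
from h import *
im=ctrl.get_image("wrist"); cv2.imwrite("pics/w2.png",im[:,:,::-1])
im=ctrl.get_image("top");cv2.imwrite("pics/t2.png",cv2.resize(im[130:290,180:390,::-1],None,fx=3.7,fy=3.7,interpolation=cv2.INTER_CUBIC))
im=ctrl.get_image("scene");cv2.imwrite("pics/s2.png",cv2.resize(im[140:330,130:360,::-1],None,fx=3.1,fy=3.1,interpolation=cv2.INTER_CUBIC))
E
```

```text
time: 5.95
position: [0.5825, -0.0154, 0.2603]
tool_rot: [2.085, 0.266, -2.084]
ft_force: [-4.1, -1.0, 11.8]
grip_width: 0.007
```

View pics/w2.png

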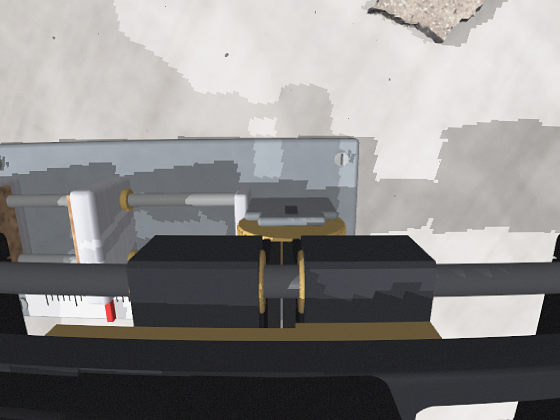

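View pics/t2.png

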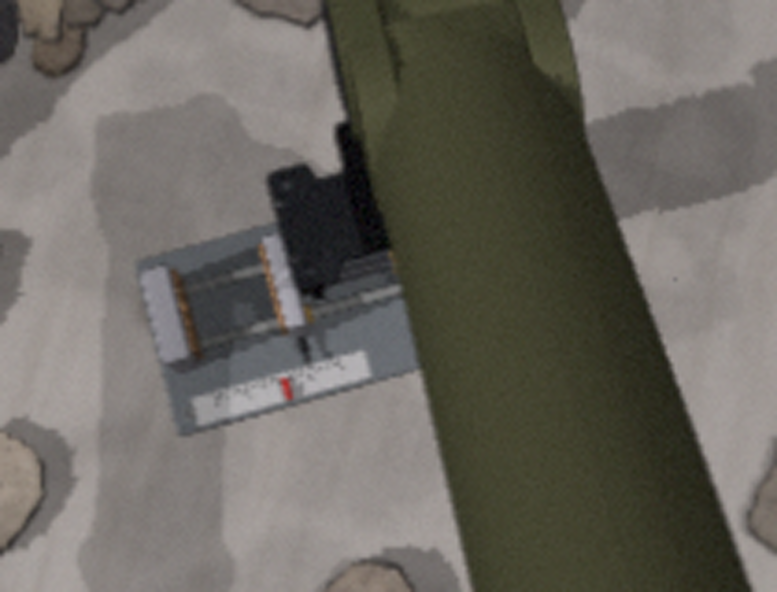

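View pics/s2.png

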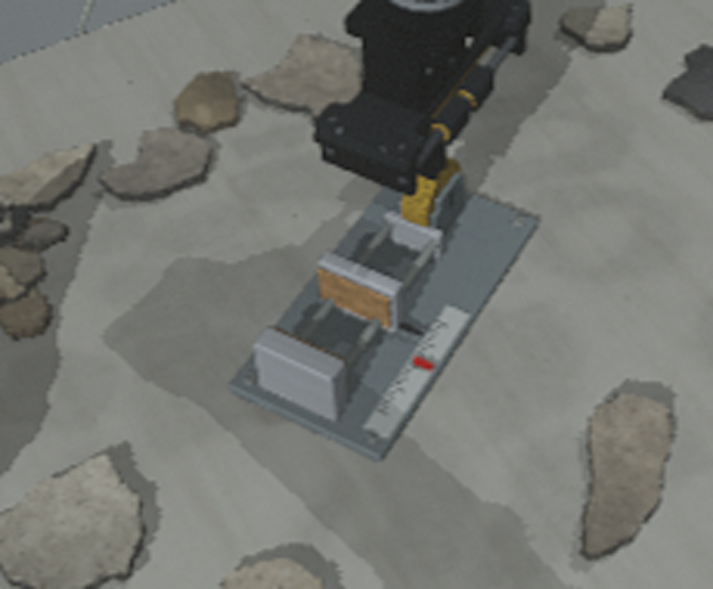

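```bash
python3 -m crank '[0,-4,0,0,0,0,0, 0,-4,0,0,0,0,0, 0,0,0,0,0,0,0, 0,0,0,0,0,0,0, 0,0,0,0,0,0,0]'
python3 -m crank '[-8,0,0,0,0,0,0, 0,11,0,0,0,0,0, 0,11,0,0,0,0,0, 6,0,0,0,0,0,0, 2.5,0,0,0,0,0,0]'
```

```text
time: 6.72
position: [0.5804, -0.0071, 0.2595]
tool_rot: [2.086, 0.268, -2.084]
ft_force: [-2.1, -0.3, 7.6]
grip_width: 0.005
time: 7.35
position: [0.5864, -0.0302, 0.2596]
tool_rot: [2.085, 0.264, -2.084]
ft_force: [-6.0, -3.5, 19.7]
grip_width: 0.009
```

```bash
python3 -m crank '[-0.8,0,0,0,0,0,0, 0,-5,0,0,0,0,0, 0,-5,0,0,0,0,0, 0,-5,0,0,0,0,0, 0,-5,0,0,0,0,0]'
python3 -m crank '[0,0,0,0,0,0,0, -8,0,0,0,0,0,0, 0,10,0,0,0,0,0, 0,10,0,0,0,0,0, 6,0,0,0,0,0,0]'
python3 - <<'E'
from h import *
print(ctrl.get_state()["ft_force"])
im=ctrl.get_image("top");cv2.imwrite("pics/t3.png",cv2.resize(im[130:290,180:390,::-1],None,fx=3.7,fy=3.7,interpolation=cv2.INTER_CUBIC))
E
```

```text
time: 7.98
position: [0.5809, -0.0097, 0.2598]
tool_rot: [2.085, 0.266, -2.085]
ft_force: [-0.5, -1.1, 3.9]
grip_width: 0.005
time: 8.6
position: [0.5862, -0.0307, 0.2608]
tool_rot: [2.087, 0.265, -2.086]
ft_force: [0.6, -1.5, 0.5]
grip_width: 0.004
[ 0.56137106 -1.48173277  0.46415573]
```

View pics/t3.png

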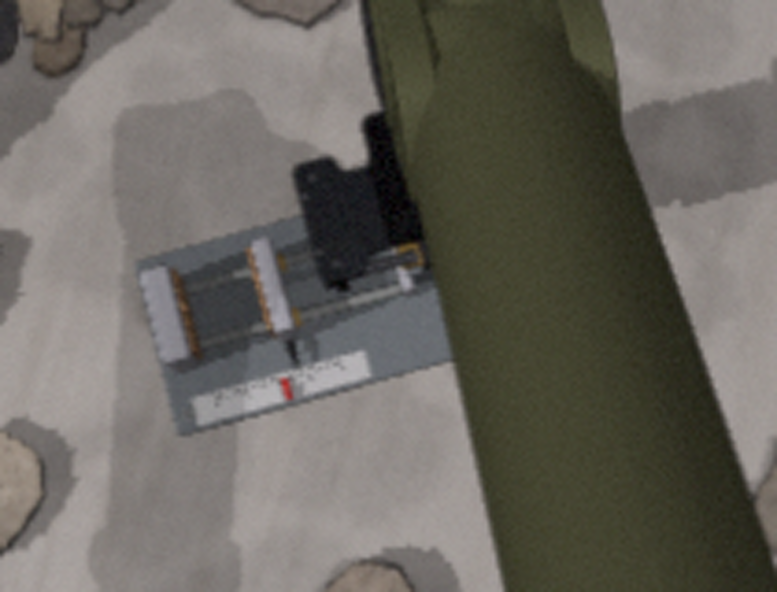

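```bash
cat > m.py <<'E'
from h import *
import sys
z=lambda x,y:(180+(x+.5)/3.7-.5,130+(y+.5)/3.7-.5)
a=list(map(float,sys.argv[1:]))
vy=np.array([-.253,.967,0])
p=onz("top",z(a[0],a[1]),.022);m=onz("top",z(a[2],a[3]),.020)
print(p,m,"gap mm",(m-p)@vy*1000)
E
python3 m.py 296 361 285 378;python3 m.py 311 357 285 378
python3 -m crank '[2,0,0,0,0,0,0, 0.6,-5,0,0,0,0,0, 0,-5,0,0,0,0,0, 0,-5,0,0,0,0,0, 0,-5,0,0,0,0,0]'
python3 -m crank '[0,0,0,0,0,0,0, -8,0,0,0,0,0,0, 0,10,0,0,0,0,0, 0,10,0,0,0,0,0, 6,0,0,0,0,0,0]'
python3 - <<'E'
from h import *
im=ctrl.get_image("top");cv2.imwrite("pics/t4.png",cv2.resize(im[195:260,220:300,::-1],None,fx=9,fy=9,interpolation=cv2.INTER_CUBIC))
E
```

```text
[0.50883449 0.08107613 0.022     ] [0.49734866 0.08890451 0.02      ] gap mm 10.47595606171551
[0.51147001 0.07064876 0.022     ] [0.49734866 0.08890451 0.02      ] gap mm 21.226005917750644
time: 9.28
position: [0.5808, -0.0093, 0.2596]
tool_rot: [2.085, 0.267, -2.084]
ft_force: [-1.4, -0.8, 4.2]
grip_width: 0.006
time: 9.9
position: [0.5862, -0.0307, 0.2601]
tool_rot: [2.087, 0.265, -2.086]
ft_force: [0.3, -0.9, 3.3]
grip_width: 0.01
```

View pics/t4.png

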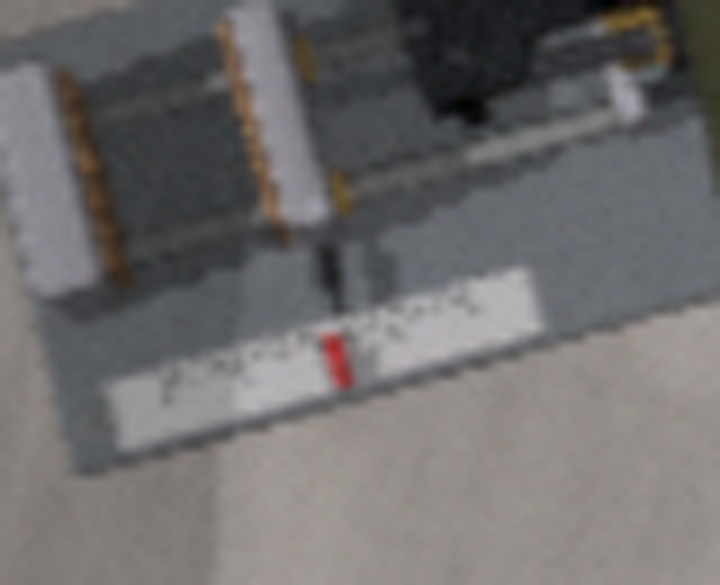

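```bash
python3 - <<'E'
from h import *
z=lambda x,y:(220+(x+.5)/9-.5,195+(y+.5)/9-.5)
vy=np.array([-.253,.967,0])
for P in((337,310),(338,305)):
  p=onz("top",z(*P),.022);m=onz("top",z(331,335),.02);print((m-p)@vy*1000)
E
python3 -m crank '[2,0,0,0,0,0,0, 0,-4,0,0,0,0,0, 0,-4,0,0,0,0,0, 0,-4,0,0,0,0,0, 0,0,0,0,0,0,0]'
python3 -m crank '[-8,0,0,0,0,0,0, -20,0,0,0,0,0,0, -20,20,0,0,0,0,0, 0,40,20,0,0,0,0, 0,0,0,0,0,0,0]'
python3 - <<'E'
from h import *
im=ctrl.get_image("top");cv2.imwrite("pics/t5.png",cv2.resize(im[195:260,220:300,::-1],None,fx=9,fy=9,interpolation=cv2.INTER_CUBIC))
im=ctrl.get_image("scene");cv2.imwrite("pics/s5.png",cv2.resize(im[210:290,210:310,::-1],None,fx=7,fy=7,interpolation=cv2.INTER_CUBIC))
E
```

```text
3.5705401968481465
4.211197279883379
time: 10.58
position: [0.583, -0.0175, 0.2604]
tool_rot: [2.084, 0.266, -2.084]
ft_force: [-5.4, -1.8, 14.1]
grip_width: 0.004
time: 11.2
position: [0.5783, -0.0849, 0.3071]
tool_rot: [2.087, 0.259, -2.088]
ft_force: [-0.1, 0.5, -0.1]
grip_width: 0.006
```

View pics/t5.png

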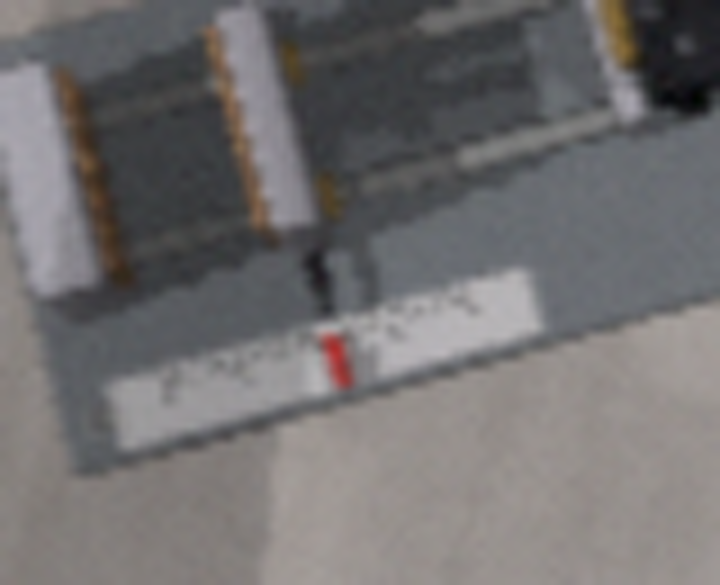

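View pics/s5.png

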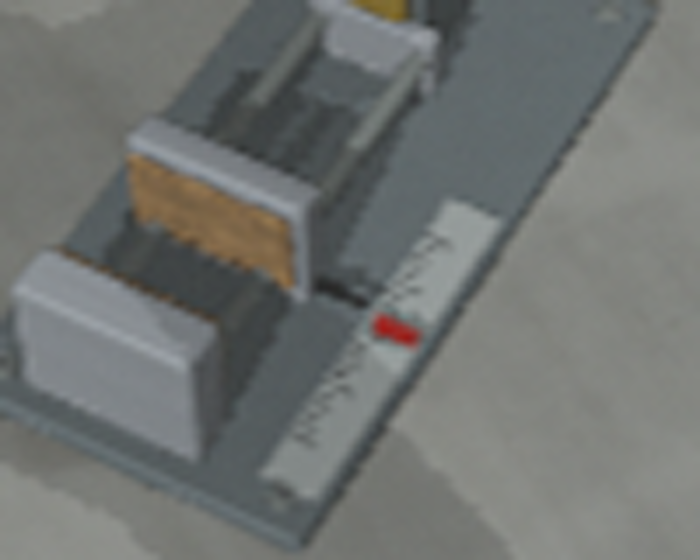

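```bash
python3 -m crank '[-20,0,18,0,0,0,0, -10,-46,18,0,0,0,0, 0,-46,18,0,0,0,0, 0,-46,17,0,0,0,0, 0,-46,0,0,0,0,0]'
python3 -m crank '[0,0,0,0,0,0,0, 0,0,0,0,0,0,0, 0,0,0,0,0,0,0, 0,0,0,0,0,0,0, 0,0,0,0,0,0,0]'
python3 - <<'E'
from h import *
im=ctrl.get_image("wrist"); cv2.imwrite("pics/w5.png",im[:,:,::-1])
for n in("pointer","mark"): print([(r["at"],r["confidence"]) for r in ctrl.mark_of("wrist",n)])
E
```

```text
time: 11.92
position: [0.4617, 0.0823, 0.3366]
tool_rot: [2.084, 0.269, -2.084]
ft_force: [1.0, -0.0, -0.1]
grip_width: 0.006
time: 12.55
position: [0.4636, 0.0792, 0.3363]
tool_rot: [2.085, 0.267, -2.086]
ft_force: [0.3, 0.9, -0.3]
grip_width: 0.008
[([282.3, 156.6], 0.75)]
[([278.1, 160.4], 0.46)]
```

View pics/w5.png

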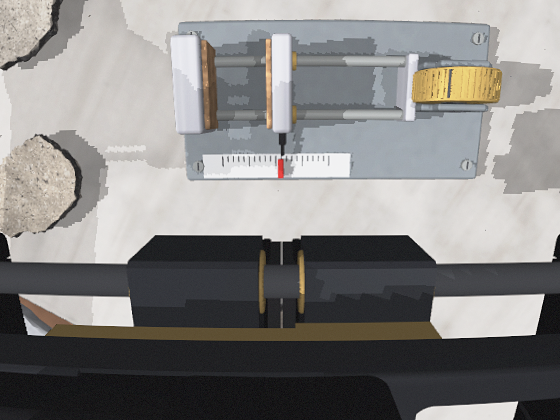

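```bash
python3 - <<'E'
from h import *
np.set_printoptions(precision=4,suppress=True)
a=cv2.imread("pics/w5.png"); cv2.imwrite("pics/w5z.png",cv2.resize(a[125:185,245:320],None,fx=10,fy=10,interpolation=cv2.INTER_NEAREST))
b=a.astype(int)
for r in range(132,180):
    row=b[r,265:300]; red=(row[:,2]>row[:,1]+60); dk=row.sum(1)<150
    xs=np.arange(265,300)
    w=np.clip(300-row.sum(1),0,None)
    print(r,xs[red].mean() if red.any() else '', xs[dk].mean() if dk.any() else '', end=' | ')
E
```

```text
132   | 133   | 134  281.5 | 135  281.5 | 136  281.5 | 137  281.5 | 138  281.5 | 139  281.5 | 140  281.5 | 141  281.5 | 142  281.5 | 143  281.5 | 144  282.0 | 145  281.5 | 146  281.5 | 147  281.5 | 148  281.5 | 149  281.5 | 150  281.5 | 151  281.5 | 152  282.0 | 153  282.0 | 154  282.0 | 155   | 156   | 157   | 158   | 159 280.0  | 160 280.0  | 161 280.0  | 162 280.0  | 163 280.0  | 164 280.0  | 165 280.0  | 166 280.0  | 167 280.0  | 168 280.0  | 169 280.5  | 170 280.5  | 171 280.5  | 172 280.5  | 173 280.5  | 174 280.5  | 175 280.5  | 176 280.5  | 177 280.0  | 178   | 179   |
```

View pics/w5z.png

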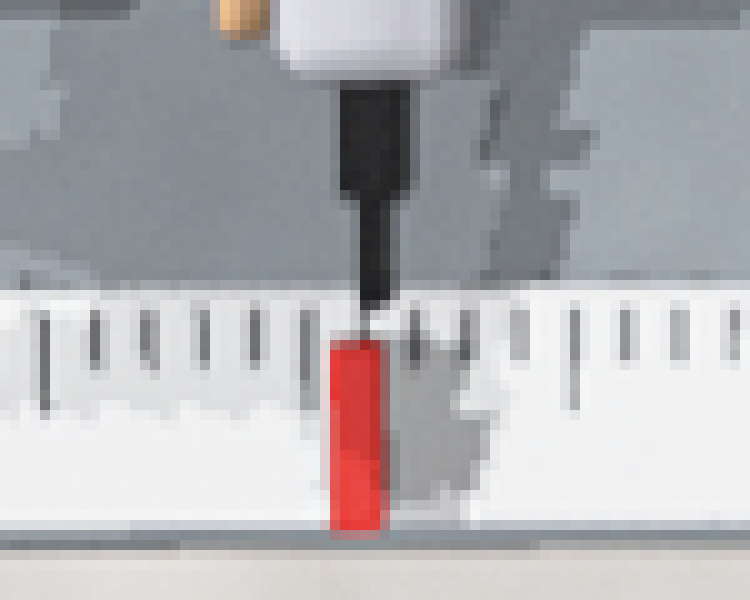

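```bash
python3 -m crank '[0,43,-31,0,0,0,0, 0,43,-31,0,0,0,0, 0,44,-30,0,0,0,0, 0,0,0,0,0,0,0, 0,0,0,0,0,0,0]'
python3 -m crank '[30,0,0,0,0,0,0, 25,0,0,0,0,0,0, 11,0,0,0,0,0,0, 5,0,0,0,0,0,0, 0,0,0,0,0,0,0]'
```

```text
time: 13.32
position: [0.5851, -0.0224, 0.3359]
tool_rot: [2.084, 0.27, -2.087]
ft_force: [0.1, 0.6, -0.6]
grip_width: 0.002
time: 13.95
position: [0.5854, -0.0224, 0.2661]
tool_rot: [2.086, 0.268, -2.084]
ft_force: [0.1, 0.5, 0.3]
grip_width: 0.006
```

```bash
python3 -m crank '[4,0,0,0,0,0,0, 2,0,0,0,0,0,0, 1,0,0,0,0,0,0, 0,0,0,0,0,0,0, 0,0,0,0,0,0,0]'
```

```text
time: 14.58
position: [0.5856, -0.0226, 0.2605]
tool_rot: [2.086, 0.267, -2.084]
ft_force: [-4.2, 0.2, 10.9]
grip_width: 0.004
```

```bash
python3 -m crank '[0,-2,0,0,0,0,0, 0,-2,0,0,0,0,0, 0,-2,0,0,0,0,0, 0,-0.5,0,0,0,0,0, 0,0,0,0,0,0,0]'
python3 -m crank '[-20,0,0,0,0,0,0, -30,0,0,0,0,0,0, -26,-43,31,0,0,0,0, 0,-43,31,0,0,0,0, 0,-38,30,0,0,0,0]'
python3 -m crank '[0,0,0,0,0,0,0, 0,0,0,0,0,0,0, 0,0,0,0,0,0,0, 0,0,0,0,0,0,0, 0,0,0,0,0,0,0]'
python3 - <<'E'
from h import *
im=ctrl.get_image("wrist")[:,:,::-1]; cv2.imwrite("pics/w6.png",im)
cv2.imwrite("pics/w6z.png",cv2.resize(im[125:185,245:320],None,fx=10,fy=10,interpolation=cv2.INTER_NEAREST))
im=ctrl.get_image("top");cv2.imwrite("pics/t6.png",im[:,:,::-1])
E
```

```text
time: 15.2
position: [0.5842, -0.0172, 0.2605]
tool_rot: [2.086, 0.265, -2.083]
ft_force: [-3.1, -1.8, 10.4]
grip_width: 0.002
time: 15.82
position: [0.4622, 0.0821, 0.3357]
tool_rot: [2.087, 0.269, -2.082]
ft_force: [0.1, 0.1, 0.9]
grip_width: 0.005
time: 16.45
position: [0.4636, 0.0799, 0.3342]
tool_rot: [2.085, 0.268, -2.086]
ft_force: [1.1, 0.3, 0.1]
grip_width: 0.004
```

View pics/w6z.png

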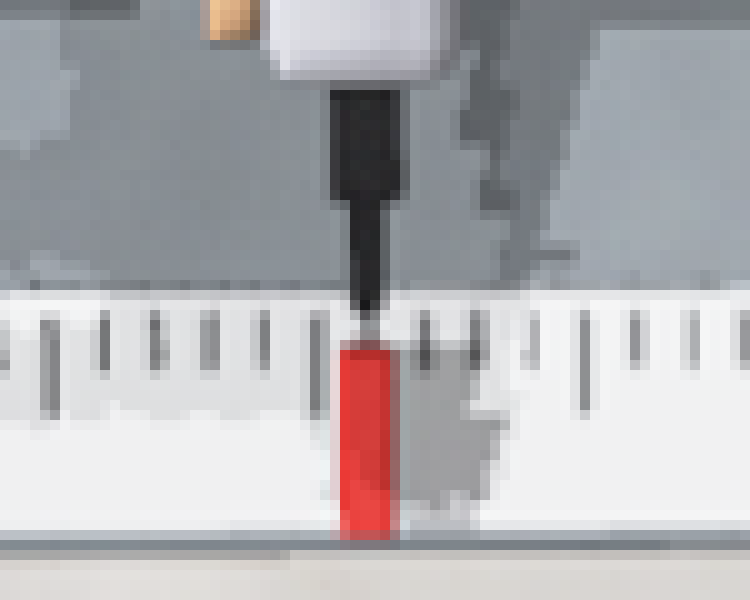

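View pics/t6.png

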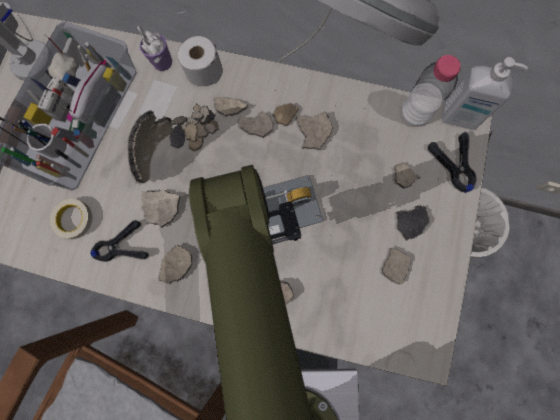

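In the close-up, the pointer tip and the red tab are centred on the same column (about 365 of 750), so they line up. In the top view the sherds that show are where they were, and the hand is clear in the air, well above the vice.

```bash
python3 -c "
from bench import ctrl
print(ctrl.get_state()['ft_force'],ctrl.close_job())"
```

```text
the job is handed in; nothing more can be done
[ 0.50652582  0.73373001 -0.12898101] None
```

The vice is set: the black pointer now stands in line with the red mark, and I have handed the job in. I pressed the closed fingertips on the wheel crown and rolled it left in four short strokes. A wrist picture then showed the pointer about 1.7 mm short of the mark, so I rolled the wheel one more small nudge.

- **Alignment:** the final wrist close-up shows the pointer tip and the red tab in the same column, well under 1 mm apart and within the 3 mm allowed. Before the nudge, the coarse top view already looked aligned, so I trusted the closer wrist picture instead.
- **Contact:** pressing forces were mostly 4–14 N, with one reading of about 20 N as a stroke began, which I eased off before dragging. The jaw was moved only through the wheel.
- **Surroundings:** the red mark did not move. In the last top picture the sherds in view had not moved; the near middle fragment was partly hidden by the arm, which passed well above it.
- **Finish:** I handed in at about 16.5 s of the 51 s, with the fingertips about 150 mm above the desk and no contact force.

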